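# Lock the film roll's bar with its linch pin

### The job

Take the linch pin out of the wooden block and push it down through the hole in the end of the film stand's steel bar, feeling for the hole and never forcing it, until its collar sits flush on the bar with the ring still open. Then flip the ring down round the end of the bar until it snaps past the pin's lower end, and let go. Leave the other things on the bench where they are.

Things in the scene. Friction and masses are not known exactly. Their poses are not given: they have to be found in the camera images.
- pin_grip (a point): Middle of the linch pin's grip, on its axis; it stands upright in the wooden block. Steel, 0.15 kg. The grip is an 18 x 18 mm square bar, 10 mm up and 27 mm down from here. Axes: z up the pin; x to the side where the ring lies open; y along the ring's hinge. The ears of the hinge reach y = -24 and 24 mm, tops 20 mm below here: keep fingers that close along y above them. Fingers closing along x hold it firmest against tipping.
- pin_collar (a point): On the pin's axis at the underside of its collar (24 mm across), 32 mm below pin_grip; at the start it rests on the wooden block. Below it runs the round shank, 10 mm across, 38 mm long to its half-round lower end. Axes as pin_grip.
- ring_hinge (a point): Middle of the ring's hinge line: x = -12 mm, z = +8 mm from pin_collar, 24 mm below pin_grip. Axes as pin_grip. The ring is a D of 5 mm wire: two straight arms at y = -22 and +22 mm and a cross bow 48 mm from the hinge. Two fingers 34 to 40 mm apart, one on each side of the bar, can push both arms down and then inwards. One finger up to 25 mm wide fits inside the ring.
- ring (a joint): Ring angle about its hinge, rad. 0: level, out to the pin's +x; grows as the bow swings down; 1.17: bow meets the pin's lower end; 1.29: dead centre; 1.45: stop, snapped past. The hinge is stiff (0.03 N m): the ring stays where left. The ring is sprung along its arms: the snap takes about 4 N at the bow, or 5 to 8 N on the arms 30 mm from the hinge, then it jumps free.
- ring_bow (a point): Middle of the ring's cross bow, 48 mm from the hinge (up to 52 mm when the spring gives). It turns with the ring. The ring closes only when the pin is home and the ring opens towards the bar's free end, so that its arms pass on either side of the bar and the bow under it.
- bar_hole (a point): Nominal centre of the hole's mouth on the flat top of the steel bar, 112 to 130 mm above the table. This point is fixed to the stand, but the unpinned bar has crept along x, in or out, by up to 10 mm: find the hole by feel or sight. Axes: x along the bar, out of its free end; y across; z up. Hole: vertical, 11 mm across, 1 mm chamfer, right through. Home: pin_collar flush here, pin x along bar x.
- bar_end (a point): Nominal middle of the top edge of the bar's free end, 12 mm from the hole; axes as bar_hole. The bar is 22 mm wide, 24 mm thick and does not slide under less than 25 N. A sprung ball in the hole's wall 12 mm down grips the shank: from there it takes a push of 3 to 8 N until home. 57 mm behind bar_hole stands a plate, top 14 mm above the bar's, then the film roll, top 43 mm above the bar's.
- film_stand: Bench stand that carries the roll of stretch film on its square steel bar; fixed to the table. Origin 112 mm straight below bar_hole (its base is 0 to 18 mm up, on a plinth); axes as bar_hole. About 350 mm long, all on the -x side of the hole but for the bar's end. It must not be pressed with more than 36 N.
- pin_block: Wooden block, 56 x 56 x 50 mm, fixed to the table, with a loose hole (12.5 mm across, 44 mm deep) in which the linch pin stands. Origin under its middle.
- tape_dispenser: orange hand tape dispenser with its roll, 150 x 62 x 102 mm, loose; origin under its middle
- scanner: black hand scanner lying down, 180 x 55 x 40 mm, loose; origin under its middle
- cutter: orange knife-like carton cutter lying flat, 180 x 22 x 16 mm, loose; origin under its middle
- plain_pin: plain steel pin with a square head and no ring, 58 mm long, lying loose on the table, not the one to use; origin under its middle
- spare_core: short end of cardboard tube standing up, 52 mm across, 30 mm tall, loose; origin under its middle
Not all that is in view belongs to the job. Of the things that look like the part that bears pin_grip, the largest one is meant.

How it is judged:
By the outcome, as a careful person would: the job done as asked, in the order asked, and still so for the second after the job is handed in, with the robot touching nothing.
It also fails if it takes over 72 s, if anything falls off the work surface, if the arm or the gripper's body presses on something with over 40 N, if the wrist force passes 120 N, or if a joint passes its speed limit or range.

### The arm

A 6-joint arm with a two-finger parallel gripper is mounted at the origin on the work surface. World frame = base frame: x ahead of the robot, y to its left, z up, the work surface at z = 0. Lengths are in m, angles in degrees, forces in N, time in s.
With the tool pointing down it reaches from about 0.375 to 0.9 m from the base axis. Payload 3.1 kg.
Tool frame: the origin (TCP) lies on the centre line of the jaws, within the pads' length; the fingertips stand 25 mm ahead of it and the grasp point (between the pads) lies 6 mm ahead of it; y points along the fingers, x is the direction in which the jaws open and shut, and the axes are right-handed (so a half turn about y gives the same grasp; the last joint's range is limited). The gripper opens to 87 mm and grips with 3 to 60 N. Pads are 19 mm wide; open, the fingers measure 117 mm over their backs; the gripper's body (75 mm by 190 mm) begins 51 mm behind the grasp point.
Start: joints at [-85.399, 30.224, 82.088, -0, 67.689, -10.227], TCP at [0.16, -0.604, 0.248] pointing down, gripper open.
Joint ranges: [-176.69, 176.69], [-43.24, 126.21], [12.49, 139.97], [-82, 262], [0, 151.66], [-163.58, 163.58]. Speed limits (degrees/s): [159.86, 159.86, 180, 180, 180, 180].

### API

Orientations are given as a 3x3 rotation matrix whose columns are the frame's x, y, z axes.
In Python, from rig import * gives the robot as it stands.
- The arm moves only by the tool play_rows, never from a script. Its argument "commands" is a list of rows, each a list of 2 entries, a list of its own where there are three numbers: the shift along the world's x, y, z in m, then the turn, a rotation vector about the world's x, y, z in rad. A call has 1 to 10 rows; each row is the pose to reach, as a shift and turn from the pose commanded when the call began; what a row does not reach only later rows make up. A row lasts 1/8 s, in which the tool goes at most 62.5 mm and 10.7 degrees, less where a joint would pass 70% of its speed; a pose out of reach is approached as far as the arm can. A call with a gripper value outside its range is refused whole. "gripper" is the finger opening in m, from 0 to 0.087, set as the call begins (left out, the last holds). The fingers move at their own pace and stop on an object; the grip force is fixed at half the most. Time passes only in rows, so rows that repeat a pose let the fingers close. It gives the time, the measured TCP pose, the force and the opening at its end, in the units of the state.
- read_state(): the state, without advancing time (a new reading comes with each control period).
- capture(name): name is "side" or "top" or "wrist"; returns a dict with "frame" (480x640x3 uint8, red, green, blue), "depth" (480x640 float32, m along the optical axis (not along the pixel's ray), 0 where there is no reading), "mtx" (3x3 intrinsics, pixels), "cam_to_world" (4x4, takes a point from camera to world coordinates); the wrist camera has in their place "hand_eye" (4x4, takes a point from camera to tool coordinates, whose origin is the TCP and whose axes are the tool frame's). Camera axes: x right, y down, z forward; pixel columns grow to the right and rows downward; lengths in m; the calibration is good to about 2 mm. A picture is of the moment at which its call begins: read the wrist's pose just before it.
- hand_in(): hands the job in, once; it reports no verdict.
The state is a dict: "time_s": time; "joint_positions": joint angles; "qvel": joint speeds; "tau": joint torques, N m; "position": TCP position; "tcp_rot": TCP orientation; "force": force on the tool from outside, world axes, zero at the start; "moment": the same for the moment, N m; "opening": opening from 0.0 (shut) to 1.0 (fully open).
Only numpy, scipy, OpenCV 4.12 (cv2) and the standard library are available. Lean on these libraries where they do the work, as an engineer would, in place of code of your own. Each camera call takes 0.05 s, during which the arm holds its last target. There are 200 camera calls.

## Working session

There is one attempt and no reset: what is moved stays moved. The work goes in short steps, Python scripts to look and compute and a tool call to move; the robot and the scene stay as the last step left them, time stands still between calls to the robot, and variables do not carry over. Pictures are saved under pics/ and viewed, about 8 in all and at most 12, crops included, and the job is handed in when it is done.

Besides the shell and the picture viewer there is one more tool, called after "Call:" in YAML: its name, and indented under it one key for each argument. play_rows: Moves the arm, as the interface text tells. Its arguments: {"type":"object","properties":{"commands":{"type":"array"},"gripper":{"type":"number"}},"required":["commands"]}

```bash
mkdir -p pics; cat > h.py <<'E'
from rig import *
import numpy as np, cv2
def shot(n,f):
    s=read_state(); c=capture(n)
    if n=="wrist":
        T=np.eye(4);T[:3,:3]=np.array(s["tcp_rot"]);T[:3,3]=s["position"]
        c["T"]=T@np.array(c["hand_eye"])
    else: c["T"]=np.array(c["cam_to_world"])
    cv2.imwrite(f"pics/{f}.png",c["frame"][:,:,::-1]); np.savez(f"pics/{f}.npz",d=c["depth"],K=c["mtx"],T=c["T"]); return c
def px(f,u,v,z=None):
    q=np.load(f"pics/{f}.npz");K,T,d=q["K"],q["T"],q["d"]
    r=np.linalg.inv(K)@[u,v,1]
    if z is None:
        w=d[int(v)-1:int(v)+2,int(u)-1:int(u)+2];w=w[w>0]; p=T[:3,:3]@(r*np.median(w))+T[:3,3] if len(w) else np.full(3,np.nan)
    else:
        R=T[:3,:3]@r; p=T[:3,3]+R*(z-T[2,3])/R[2]
    return np.round(p,4)
E
python3 - <<'E'
from h import *
a=shot("top","t0");b=shot("side","s0")
print(a["T"].round(3),b["T"].round(3),a["mtx"]); print(read_state())
E
```

```text
[[ 0.089 -0.973  0.214  0.358]
 [-0.996 -0.088  0.014 -0.196]
 [ 0.005 -0.214 -0.977  1.121]
 [ 0.     0.     0.     1.   ]] [[-0.919 -0.187  0.348  0.33 ]
 [-0.395  0.451 -0.8    0.376]
 [-0.008 -0.873 -0.488  0.462]
 [ 0.     0.     0.     1.   ]] [[486.01202101   0.         318.97468129]
 [  0.         486.01202101 240.70023163]
 [  0.           0.           1.        ]]
{'time_s': 0.1, 'joint_positions': array([-8.53991659e+01,  3.02734695e+01,  8.21504628e+01, -6.15281749e-04,
        6.76884991e+01, -1.02287408e+01]), 'qvel': array([-0.0192355 , -0.14941692, -0.16413428,  0.12411447,  0.04073103,
        0.08215108]), 'tau': array([ 4.94838696e-05, -4.40987062e+01, -1.77150536e+01,  6.34524389e-02,
        5.34180191e-02, -4.58953980e-05]), 'position': array([ 0.15992548, -0.60355154,  0.24666339]), 'tcp_rot': array([[ 2.55948566e-01, -1.67305301e-04,  9.66690387e-01],
       [-9.66688469e-01,  1.95517711e-03,  2.55948396e-01],
       [-1.93287244e-03, -9.99998075e-01,  3.38692671e-04]]), 'force': array([ 0.08824785,  0.50732842, -0.00880465]), 'moment': array([0.00866268, 0.01767034, 0.01063338]), 'opening': 1.0007359216568583}
```

View pics/t0.png

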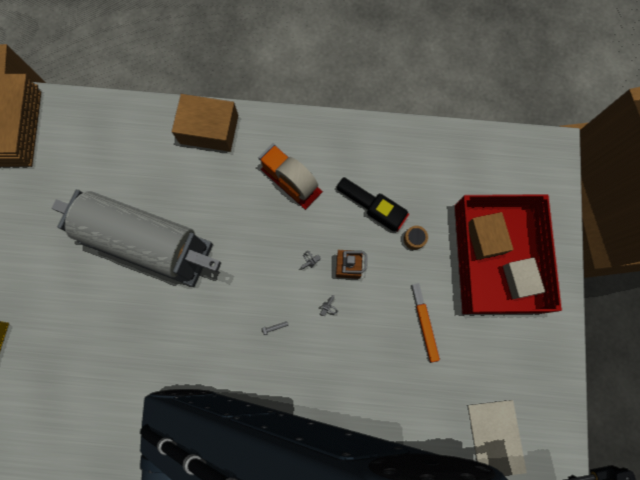

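View pics/s0.png

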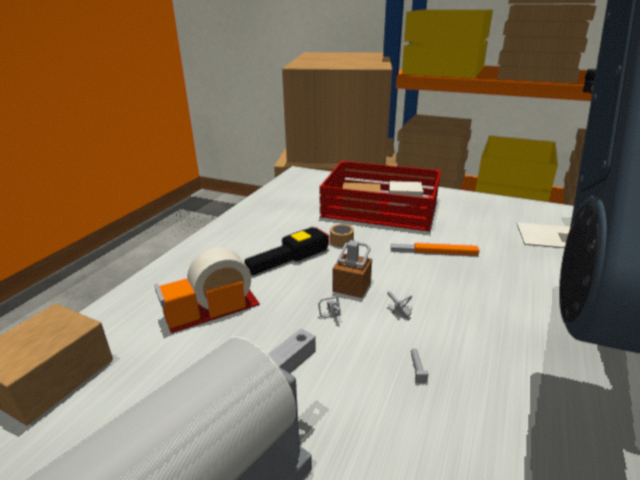

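The top view shows the film stand with its bar end near (215,265) and its shadow at (228,278). Three pins look alike: one upright in the wooden block at (350,262), and two smaller ones lying at (310,260) and (328,306). The one in the block is the largest and matches the description. I'll confirm it in an enlarged crop.

```bash
python3 - <<'E'
from h import *
a=cv2.imread("pics/t0.png");b=cv2.imread("pics/s0.png")
A=cv2.resize(a[235:295,180:260],(400,300),interpolation=cv2.INTER_CUBIC)
B=cv2.resize(a[235:295,300:380],(400,300),interpolation=cv2.INTER_CUBIC)
C=cv2.resize(b[310:370,260:340],(400,300),interpolation=cv2.INTER_CUBIC)
D=cv2.resize(b[230:305,310:410],(400,300),interpolation=cv2.INTER_CUBIC)
cv2.imwrite("pics/c0.png",np.vstack([np.hstack([A,B]),np.hstack([C,D])]))
for f,u,v in [("t0",213,263),("t0",205,260),("t0",197,256),("t0",349,261),("t0",364,260),("s0",300,340),("s0",290,348),("s0",352,248)]: print(f,u,v,px(f,u,v))
E
```

```text
t0 213 263 [0.5115 0.037  0.1079]
t0 205 260 [0.5134 0.05   0.127 ]
t0 197 256 [0.5204 0.0679 0.1262]
t0 349 261 [ 0.5446 -0.2495  0.0921]
t0 364 260 [ 0.5533 -0.2831  0.0726]
s0 300 340 [0.5096 0.0359 0.1206]
s0 290 348 [0.5098 0.0597 0.1287]
s0 352 248 [ 0.5466 -0.2394  0.0873]
```

View pics/c0.png

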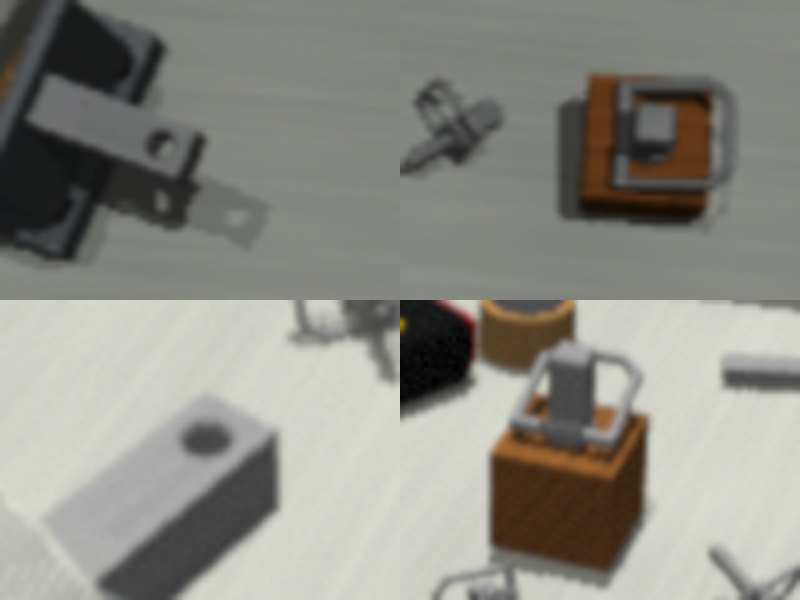

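The crop confirms the pin in the block, with its grip top at about (351,259) and its ring opening to image right. The bar's hole is at about (212.4,263.6).

```bash
python3 - <<'E'
from h import *
t=lambda cx,cy,z,ox: px("t0",ox+cx/5,235+cy/5,z)
print("hole",t(162,143,.127,180),"end",t(190,155,.127,180))
for a,b in [((50,75),(203,135)),((25,115),(180,178))]:
    p,q=t(*a,.127,180),t(*b,.127,180);d=q-p;print("bar",np.degrees(np.arctan2(d[1],d[0])))
print("grip top",t(256,120,.092,300))
for a,b in [((222,85),(312,88)),((218,185),(308,185))]:
    p,q=t(*a,.058,300),t(*b,.058,300);d=q-p;print("arm",p,q,np.degrees(np.arctan2(d[1],d[0])))
q=np.load("pics/s0.npz")
S=lambda cx,cy,z,o:px("s0",o[0]+cx/o[2],o[1]+cy/o[2],z)
print("side hole",S(206,140,.127,(260,310,5)),"side grip",S(172,50,.092,(310,230,4)))
E
```

```text
hole [0.5072 0.0337 0.127 ] end [0.5033 0.0215 0.127 ]
bar -106.19430964879334
bar -106.81598363951129
grip top [ 0.5494 -0.2539  0.092 ]
arm [ 0.5701 -0.2395  0.058 ] [ 0.5724 -0.2796  0.058 ] -86.71730503641179
arm [ 0.5251 -0.2412  0.058 ] [ 0.5287 -0.2809  0.058 ] -84.81858398768385
side hole [0.5064 0.0388 0.127 ] side grip [ 0.5489 -0.2503  0.092 ]
```

Call:
play_rows:
  commands:
    - [[0.05, 0.045, 0], [0, 0, -0.05]]
    - [[0.1, 0.09, 0], [0, 0, -0.1]]
    - [[0.15, 0.135, 0], [0, 0, -0.15]]
    - [[0.2, 0.18, 0], [0, 0, -0.19]]
    - [[0.25, 0.225, 0], [0, 0, -0.19]]
    - [[0.3, 0.27, 0], [0, 0, -0.19]]
    - [[0.35, 0.315, 0], [0, 0, -0.19]]
    - [[0.389, 0.352, -0.02], [0, 0, -0.19]]
    - [[0.389, 0.352, -0.02], [0, 0, -0.19]]
    - [[0.389, 0.352, -0.02], [0, 0, -0.19]]
  gripper: 0.087

```text
time_s: 1.35
position: [0.5496, -0.2501, 0.2264]
tcp_rot: [[0.073, -0.002, 0.997], [-0.997, 0.001, 0.073], [-0.001, -1.0, -0.002]]
force: [0.0, -0.5, -0.2]
opening: 0.997
```

```bash
python3 - <<'E'
from h import *
s=read_state();print(s["time_s"],s["position"],np.array(s["tcp_rot"]).round(3),s["force"])
c=shot("wrist","w1");print(c["T"].round(3))
E
```

```text
1.35 [ 0.54959079 -0.25006406  0.22641071] [[ 0.073 -0.002  0.997]
 [-0.997  0.001  0.073]
 [-0.001 -1.    -0.002]] [ 0.03207074 -0.52447446 -0.21480581]
[[ 0.073 -0.963 -0.261  0.621]
 [-0.997 -0.071 -0.018 -0.245]
 [-0.001  0.262 -0.965  0.362]
 [ 0.     0.     0.     1.   ]]
```

View pics/w1.png

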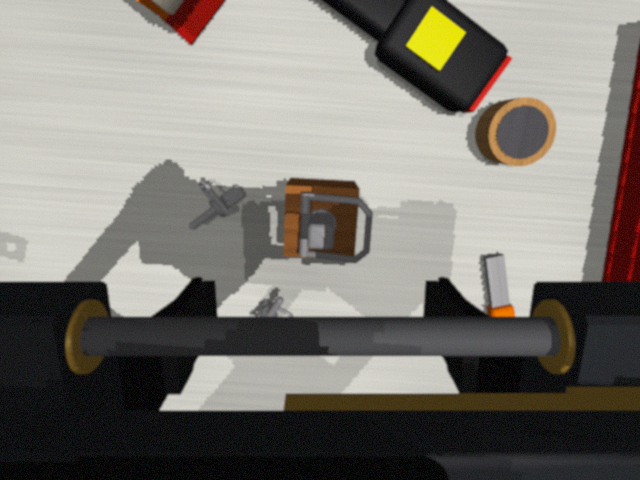

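The wrist view shows the pin's grip top at about (317,236) and the ring bow at (370,230) to the right. The hinge line runs (303,197)–(304,256).

```bash
python3 - <<'E'
from h import *
print("grip",px("w1",317,236,.092))
a,b,c,d=[px("w1",*p,.058) for p in [(303,198),(304,256),(358,204),(358,261)]];print(a,b,c,d)
v=b-a;print("hinge->x yaw",np.degrees(np.arctan2(v[1],v[0]))+90)
print("mid hinge",(a+b)/2,"bow",px("w1",370,230,.058))
im=cv2.imread("pics/w1.png")[160:290,260:400];cv2.imwrite("pics/c1.png",cv2.resize(im,(700,650)[:2],interpolation=cv2.INTER_CUBIC)[:600])
E
```

```text
grip [ 0.5501 -0.2477  0.092 ]
[ 0.5692 -0.2357  0.058 ] [ 0.5246 -0.2392  0.058 ] [ 0.5678 -0.2765  0.058 ] [ 0.5237 -0.2808  0.058 ]
hinge->x yaw -85.51289046080944
mid hinge [ 0.5469  -0.23745  0.058  ] bow [ 0.5487 -0.2874  0.058 ]
```

View pics/c1.png

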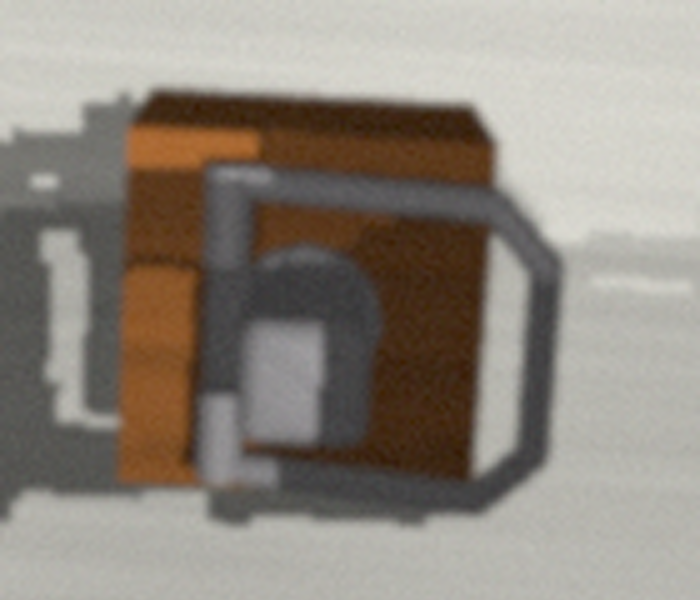

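Call:
play_rows:
  commands:
    - [[0, 0.001, -0.04], [0, 0, -0.02]]
    - [[0, 0.001, -0.08], [0, 0, -0.02]]
    - [[0, 0.001, -0.11], [0, 0, -0.02]]
    - [[0, 0.001, -0.13], [0, 0, -0.02]]
    - [[0, 0.001, -0.135], [0, 0, -0.02]]
    - [[0, 0.001, -0.135], [0, 0, -0.02]]
    - [[0, 0.001, -0.135], [0, 0, -0.02]]

```text
time_s: 2.28
position: [0.5494, -0.252, 0.0937]
tcp_rot: [[0.048, 0.002, 0.999], [-0.999, -0.001, 0.048], [0.001, -1.0, 0.002]]
force: [-0.3, 0.3, -0.3]
opening: 0.996
```

Call:
play_rows:
  commands:
    - [[0, 0, 0], [0, 0, 0]]
    - [[0, 0, 0], [0, 0, 0]]
    - [[0, 0, 0], [0, 0, 0]]
    - [[0, 0, 0], [0, 0, 0]]
    - [[0, 0, 0], [0, 0, 0]]
    - [[0, 0, 0], [0, 0, 0]]
    - [[0, 0, 0], [0, 0, 0]]
    - [[0, 0, 0], [0, 0, 0]]
  gripper: 0.01

```text
time_s: 3.28
position: [0.5529, -0.2605, 0.0956]
tcp_rot: [[0.052, 0.011, 0.999], [-0.998, -0.018, 0.052], [0.019, -1.0, 0.01]]
force: [-1.6, -17.0, 3.6]
opening: 0.495
```

The −y finger caught something, probably the ring's bow, which may stand raised. I'll open, rise and look.

Call:
play_rows:
  commands:
    - [[0, 0, 0], [0, 0, 0]]
    - [[0, 0, 0], [0, 0, 0]]
    - [[0, 0, 0], [0, 0, 0]]
    - [[0, 0, 0.02], [0, 0, 0]]
    - [[0, 0, 0.06], [0, 0, 0]]
    - [[0, 0, 0.09], [0, 0, 0]]
    - [[0, 0, 0.09], [0, 0, 0]]
  gripper: 0.087

```text
time_s: 4.15
position: [0.5499, -0.2509, 0.1845]
tcp_rot: [[0.049, 0.003, 0.999], [-0.999, -0.001, 0.049], [0.001, -1.0, 0.003]]
force: [-0.4, -0.7, -0.0]
opening: 0.994
```

```bash
python3 - <<'E'
from h import *
c=shot("wrist","w2");b=shot("side","s2");a=shot("top","t2")
W=cv2.resize(c["frame"][130:290,230:430,::-1],(500,400),interpolation=cv2.INTER_CUBIC)
S=cv2.resize(b["frame"][215:305,310:385,::-1],(333,400),interpolation=cv2.INTER_CUBIC)[:,:300]
cv2.imwrite("pics/c2.png",np.hstack([W,S]));print(c["T"].round(3))
# points of block area above .055
for n in("s2","t2","w2"):
  q=np.load(f"pics/{n}.npz");d=q["d"];v,u=np.nonzero(d>0);P=(np.linalg.inv(q["K"])@np.c_[u,v,np.ones(len(u))].T)*d[v,u];P=(q["T"][:3,:3]@P).T+q["T"][:3,3]
  m=(P[:,2]>.054)&(P[:,2]<.12)&(abs(P[:,0]-.548)<.04)&(abs(P[:,1]+.255)<.05);Q=P[m]
  print(n,m.sum())
  for y in np.arange(-.3,-.22,.006):
    k=Q[(Q[:,1]>=y)&(Q[:,1]<y+.006)]
    if len(k):print(round(y+.003,3),len(k),np.percentile(k[:,2],[5,50,95]).round(4),k[:,0].min().round(3),k[:,0].max().round(3))
E
```

```text
[[ 0.05  -0.965 -0.257  0.621]
 [-0.999 -0.048 -0.014 -0.247]
 [ 0.001  0.257 -0.966  0.321]
 [ 0.     0.     0.     1.   ]]
s2 478
-0.285 7 [0.0701 0.0723 0.0727] 0.534 0.55
-0.279 24 [0.069  0.0723 0.0739] 0.526 0.57
-0.273 11 [0.0697 0.0717 0.0724] 0.525 0.572
-0.267 18 [0.0669 0.0692 0.0717] 0.525 0.572
-0.261 11 [0.0655 0.0674 0.069 ] 0.526 0.571
-0.255 40 [0.0599 0.0673 0.0938] 0.524 0.573
-0.249 52 [0.0608 0.0738 0.0938] 0.524 0.573
-0.243 93 [0.0624 0.0788 0.0943] 0.525 0.573
-0.237 168 [0.0575 0.0679 0.0903] 0.524 0.573
-0.231 54 [0.0582 0.0607 0.0633] 0.525 0.572
t2 5
-0.285 1 [0.069 0.069 0.069] 0.558 0.558
-0.255 3 [0.0888 0.0916 0.0931] 0.554 0.554
-0.249 1 [0.093 0.093 0.093] 0.553 0.553
w2 3458
-0.285 279 [0.0689 0.0704 0.0716] 0.532 0.568
-0.279 306 [0.0677 0.0695 0.0708] 0.526 0.574
-0.273 160 [0.0656 0.0678 0.0693] 0.526 0.574
-0.267 152 [0.0644 0.0662 0.0679] 0.525 0.574
-0.261 157 [0.0547 0.0648 0.0663] 0.525 0.574
-0.255 537 [0.0605 0.087  0.0912] 0.525 0.574
-0.249 593 [0.0583 0.0879 0.0915] 0.525 0.574
-0.243 572 [0.0584 0.088  0.0914] 0.525 0.574
-0.237 638 [0.0579 0.06   0.0616] 0.525 0.574
-0.231 64 [0.0572 0.0588 0.06  ] 0.527 0.573
```

View pics/c2.png

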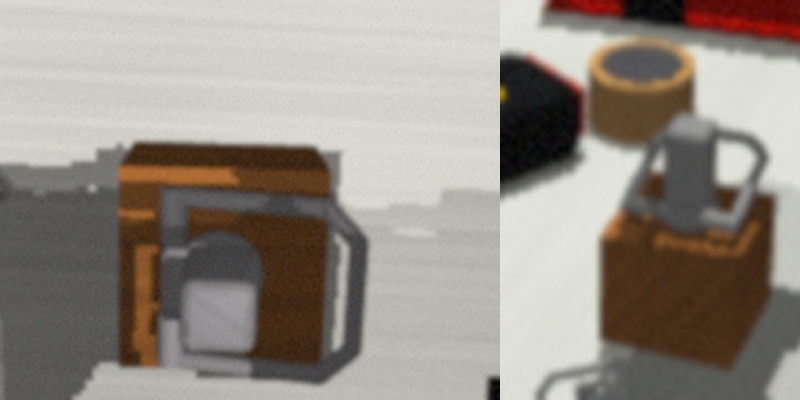

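The ring is tilted up about 0.25 rad and its bow top is at z≈0.071, so the finger caught it. I'll go down with the jaws part-shut, so that one finger fits inside the ring.

Call:
play_rows:
  commands:
    - [[0, 0.001, 0], [0, 0, 0]]
    - [[0, 0.001, 0], [0, 0, 0]]
    - [[0, 0.001, -0.02], [0, 0, 0]]
    - [[0, 0.001, -0.04], [0, 0, 0]]
    - [[0, 0.001, -0.055], [0, 0, 0]]
    - [[0, 0.001, -0.06], [0, 0, 0]]
    - [[0, 0.001, -0.06], [0, 0, 0]]
    - [[0, 0.001, -0.06], [0, 0, 0]]
  gripper: 0.026

```text
time_s: 5.3
position: [0.5495, -0.2505, 0.1232]
tcp_rot: [[0.049, 0.001, 0.999], [-0.999, -0.001, 0.049], [0.001, -1.0, 0.001]]
force: [0.2, 0.2, -0.8]
opening: 0.306
```

```bash
python3 - <<'E'
from h import *
s=read_state();print(s["time_s"],s["position"],s["opening"]*87)
c=shot("wrist","w3");b=shot("side","s3")
for n in("s3","w3"):
  q=np.load(f"pics/{n}.npz");d=q["d"];v,u=np.nonzero(d>0);P=(np.linalg.inv(q["K"])@np.c_[u,v,np.ones(len(u))].T)*d[v,u];P=(q["T"][:3,:3]@P).T+q["T"][:3,3]
  m=(P[:,2]>.085)&(P[:,2]<.096)&(abs(P[:,0]-.548)<.02)&(abs(P[:,1]+.249)<.02);print(n,m.sum(),P[m].mean(0) if m.sum() else 0, P[m].min(0) if m.sum() else 0,P[m].max(0) if m.sum() else 0)
S=cv2.resize(b["frame"][195:295,290:390,::-1],(400,400),interpolation=cv2.INTER_CUBIC)
W=cv2.resize(c["frame"][:,120:520,::-1],(400,480))[:400]
cv2.imwrite("pics/c3.png",np.hstack([W,S]))
E
```

```text
5.3 [ 0.54945247 -0.25048681  0.12323063] 26.602929688202643
s3 61 [ 0.54583104 -0.24240225  0.08988382] [ 0.53948326 -0.25551132  0.08582963] [ 0.55684652 -0.23703443  0.09456219]
w3 1580 [ 0.55073197 -0.24874525  0.09014877] [ 0.54077728 -0.25772658  0.08500172] [ 0.55885552 -0.23978134  0.09278428]
```

View pics/c3.png

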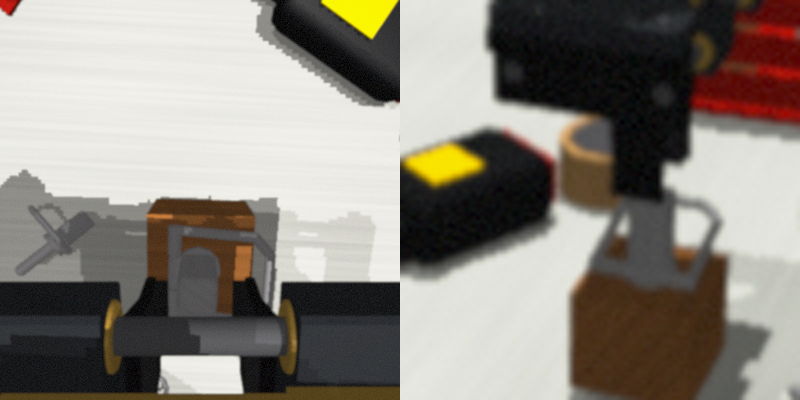

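The fingers straddle the grip, with the +x finger inside the ring. I'll shift +1.5 mm in y and go down.

Call:
play_rows:
  commands:
    - [[0, 0.0015, -0.008], [0, 0, 0]]
    - [[0, 0.0015, -0.016], [0, 0, 0]]
    - [[0, 0.0015, -0.024], [0, 0, 0]]
    - [[0, 0.0015, -0.029], [0, 0, 0]]
    - [[0, 0.0015, -0.033], [0, 0, 0]]
    - [[0, 0.0015, -0.033], [0, 0, 0]]
    - [[0, 0.0015, -0.033], [0, 0, 0]]

```text
time_s: 6.28
position: [0.5491, -0.2488, 0.0897]
tcp_rot: [[0.049, 0.0, 0.999], [-0.999, -0.0, 0.049], [0.0, -1.0, 0.0]]
force: [-0.4, 0.2, 0.7]
opening: 0.297
```

Call:
play_rows:
  commands:
    - [[0, 0, 0], [0, 0, 0]]
    - [[0, 0, 0], [0, 0, 0]]
    - [[0, 0, 0], [0, 0, 0]]
    - [[0, 0, 0], [0, 0, 0]]
  gripper: 0.0

```text
time_s: 6.78
position: [0.5492, -0.2489, 0.0898]
tcp_rot: [[0.049, 0.001, 0.999], [-0.999, -0.0, 0.049], [0.0, -1.0, 0.001]]
force: [-0.2, -0.7, 2.1]
opening: 0.205
```

Call:
play_rows:
  commands:
    - [[0, 0, 0.01], [0, 0, 0]]
    - [[0, 0, 0.03], [0, 0, 0]]
    - [[0, 0, 0.06], [0, 0, 0]]
    - [[0, 0, 0.1], [0, 0, 0]]
    - [[0, 0.01, 0.145], [0, 0, -0.03]]
    - [[-0.015, 0.05, 0.16], [0, 0, -0.1]]
    - [[-0.035, 0.1, 0.16], [0, 0, -0.18]]
    - [[-0.055, 0.15, 0.16], [0, 0, -0.26]]
    - [[-0.075, 0.2, 0.16], [0, 0, -0.337]]
    - [[-0.085, 0.24, 0.16], [0, 0, -0.337]]

```text
time_s: 8.02
position: [0.4615, -0.0064, 0.2497]
tcp_rot: [[-0.284, -0.002, 0.959], [-0.959, 0.001, -0.284], [-0.0, -1.0, -0.003]]
force: [0.6, 0.1, -2.0]
opening: 0.205
```

Call:
play_rows:
  commands:
    - [[0, 0.035, 0], [0, 0, 0]]
    - [[0, 0.045, 0], [0, 0, 0]]
    - [[0, 0.045, 0], [0, 0, 0]]
    - [[0, 0.045, 0], [0, 0, 0]]

```text
time_s: 8.52
position: [0.4642, 0.0354, 0.2496]
tcp_rot: [[-0.285, 0.0, 0.959], [-0.959, -0.0, -0.285], [0.0, -1.0, 0.0]]
force: [-0.5, 0.0, -1.2]
opening: 0.205
```

```bash
python3 - <<'E'
from h import *
s=read_state();print(s["time_s"],s["position"],np.array(s["tcp_rot"]).round(3),s["opening"]*87,s["force"])
c=shot("wrist","w4")
im=c["frame"][:,:,::-1]
cv2.imwrite("pics/c4.png",cv2.resize(im[60:420,80:560],(800,600),interpolation=cv2.INTER_CUBIC))
E
```

```text
8.525 [0.46423165 0.0354052  0.24958458] [[-0.285  0.     0.959]
 [-0.959 -0.    -0.285]
 [ 0.    -1.     0.   ]] 17.862282161373216 [-0.5213996   0.00799598 -1.2358762 ]
```

View pics/c4.png

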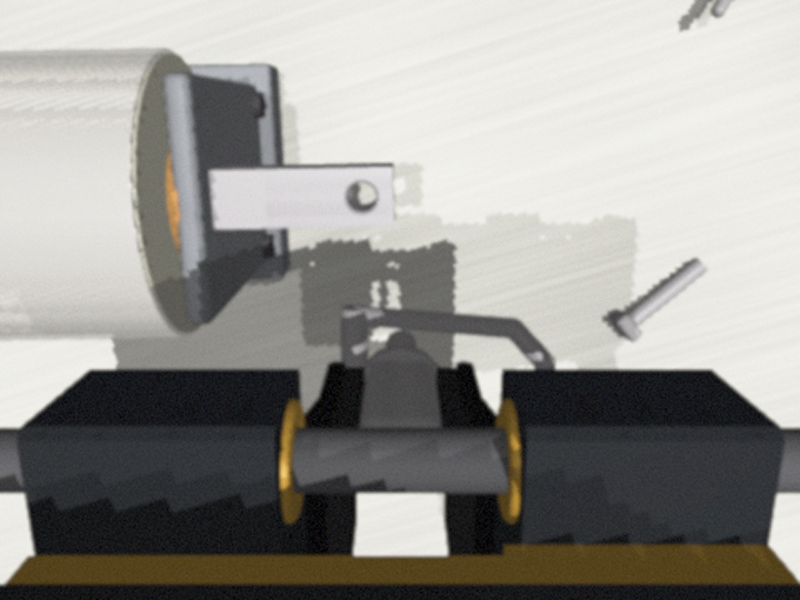

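The bar lies along the image rows, with the hole at crop (362,195), which is full-frame (297,177). The pin is in the jaws with its ring still open to the right.

```bash
python3 - <<'E'
from h import *
f=lambda x,y,z=None:px("w4",80+x*.6,60+y*.6,z)
print([f(x,195) for x in (240,290,320,385)])
zt=np.median([f(x,195)[2] for x in (240,260,280,300,320,335)]);print(zt)
print("hole",f(362,195,zt),"end",f(394,193,zt))
for a,b in [((212,168),(392,164)),((216,228),(395,220))]:
    d=f(*b,zt)-f(*a,zt);print(np.degrees(np.arctan2(d[1],d[0])))
a,b=f(393,164,zt),f(396,219,zt);d=b-a;print("end edge",np.degrees(np.arctan2(d[1],d[0]))+90,np.linalg.norm(d))
E
```

```text
[array([0.5209, 0.0812, 0.1253]), array([0.5156, 0.0633, 0.1255]), array([0.5125, 0.0526, 0.1253]), array([0.5056, 0.0294, 0.1254])]
0.12545
hole [0.508  0.0376 0.1254] end [0.5053 0.0259 0.1254]
-105.27024430447857
-103.95401061515012
end edge 256.646629792759 0.02035018427434988
```

Call:
play_rows:
  commands:
    - [[0.02, 0.0025, 0], [0, 0, 0.022]]
    - [[0.043, 0.0025, 0], [0, 0, 0.022]]
    - [[0.043, 0.0025, -0.01], [0, 0, 0.022]]
    - [[0.043, 0.0025, -0.025], [0, 0, 0.022]]
    - [[0.043, 0.0025, -0.035], [0, 0, 0.022]]
    - [[0.043, 0.0025, -0.041], [0, 0, 0.022]]
    - [[0.043, 0.0025, -0.041], [0, 0, 0.022]]
    - [[0.043, 0.0025, -0.041], [0, 0, 0.022]]

```text
time_s: 9.57
position: [0.5072, 0.0388, 0.2089]
tcp_rot: [[-0.263, 0.001, 0.965], [-0.965, -0.0, -0.263], [-0.0, -1.0, 0.001]]
force: [0.5, 0.4, -1.3]
opening: 0.202
```

```bash
python3 - <<'E'
from h import *
s=read_state();print(s["time_s"],s["position"],np.array(s["tcp_rot"]).round(3),s["force"],s["moment"])
c=shot("wrist","w5");b=shot("side","s5")
W=cv2.resize(c["frame"][200:400,220:420,::-1],(400,400),interpolation=cv2.INTER_CUBIC)
S=cv2.resize(b["frame"][270:370,250:350,::-1],(400,400),interpolation=cv2.INTER_CUBIC)
cv2.imwrite("pics/c5.png",np.hstack([W,S]))
E
```

```text
9.575 [0.50722005 0.03877965 0.20889634] [[-0.263  0.001  0.965]
 [-0.965 -0.    -0.263]
 [-0.    -1.     0.001]] [ 0.4857582   0.38625869 -1.30597129] [ 0.08148288 -0.01844331 -0.03367861]
```

View pics/c5.png

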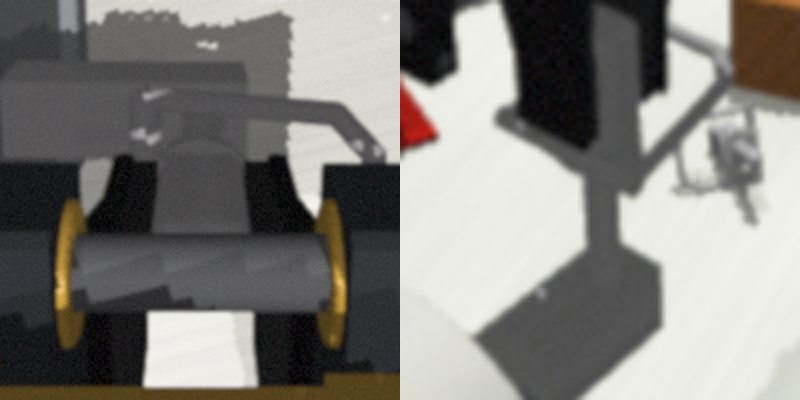

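Call:
play_rows:
  commands:
    - [[0, -0.001, -0.002], [0, 0, 0]]
    - [[0, -0.001, -0.004], [0, 0, 0]]
    - [[0, -0.001, -0.006], [0, 0, 0]]
    - [[0, -0.001, -0.007], [0, 0, 0]]
    - [[0, -0.001, -0.008], [0, 0, 0]]
    - [[0, -0.001, -0.008], [0, 0, 0]]

```text
time_s: 10.42
position: [0.507, 0.0379, 0.2005]
tcp_rot: [[-0.263, -0.0, 0.965], [-0.965, 0.0, -0.263], [0.0, -1.0, -0.0]]
force: [-0.4, -0.1, -1.5]
opening: 0.204
```

No contact force at 0.2005, so the tip has entered the hole or is about to. I'll continue gently.

Call:
play_rows:
  commands:
    - [[0, 0, -0.0015], [0, 0, 0]]
    - [[0, 0, -0.003], [0, 0, 0]]
    - [[0, 0, -0.0045], [0, 0, 0]]
    - [[0, 0, -0.006], [0, 0, 0]]
    - [[0, 0, -0.006], [0, 0, 0]]

```text
time_s: 11.05
position: [0.5071, 0.0379, 0.1944]
tcp_rot: [[-0.263, 0.0, 0.965], [-0.965, 0.0, -0.263], [-0.0, -1.0, 0.0]]
force: [0.0, 0.2, -2.2]
opening: 0.204
```

Call:
play_rows:
  commands:
    - [[0, 0, -0.002], [0, 0, 0]]
    - [[0, 0, -0.004], [0, 0, 0]]
    - [[0, 0, -0.006], [0, 0, 0]]
    - [[0, 0, -0.008], [0, 0, 0]]
    - [[0, 0, -0.008], [0, 0, 0]]

```text
time_s: 11.68
position: [0.5072, 0.0375, 0.1864]
tcp_rot: [[-0.263, 0.001, 0.965], [-0.965, -0.001, -0.263], [0.001, -1.0, 0.001]]
force: [2.2, -2.1, -2.8]
opening: 0.203
```

Call:
play_rows:
  commands:
    - [[0, 0, -0.002], [0, 0, 0]]
    - [[0, 0, -0.004], [0, 0, 0]]
    - [[0, 0, -0.006], [0, 0, 0]]
    - [[0, 0, -0.008], [0, 0, 0]]
    - [[0, 0, -0.01], [0, 0, 0]]
    - [[0, 0, -0.012], [0, 0, 0]]
    - [[0, 0, -0.012], [0, 0, 0]]

```text
time_s: 12.55
position: [0.507, 0.0378, 0.1741]
tcp_rot: [[-0.263, -0.0, 0.965], [-0.965, -0.0, -0.263], [0.0, -1.0, -0.0]]
force: [2.8, -2.3, -1.7]
opening: 0.203
```

Call:
play_rows:
  commands:
    - [[0, 0, -0.002], [0, 0, 0]]
    - [[0, 0, -0.004], [0, 0, 0]]
    - [[0, 0, -0.006], [0, 0, 0]]
    - [[0, 0, -0.007], [0, 0, 0]]
    - [[0, 0, -0.007], [0, 0, 0]]

```text
time_s: 13.18
position: [0.5071, 0.0378, 0.1674]
tcp_rot: [[-0.263, 0.0, 0.965], [-0.965, -0.0, -0.263], [-0.0, -1.0, 0.0]]
force: [1.4, -3.2, -1.3]
opening: 0.206
```

```bash
python3 - <<'E'
from h import *
s=read_state();print(s["time_s"],s["position"],s["force"],s["moment"],s["tau"].round(1))
c=shot("wrist","w6");b=shot("side","s6")
W=cv2.resize(c["frame"][160:360,220:420,::-1],(400,400),interpolation=cv2.INTER_CUBIC)
S=cv2.resize(b["frame"][270:370,250:350,::-1],(400,400),interpolation=cv2.INTER_CUBIC)
cv2.imwrite("pics/c6.png",np.hstack([W,S]))
E
```

```text
13.175 [0.50707659 0.0377965  0.16737079] [ 1.37055991 -3.22990048 -1.30680661] [-0.68181681 -0.28019498  0.05019792] [  1.8 -37.  -11.2   0.8   0.5   0. ]
```

View pics/c6.png

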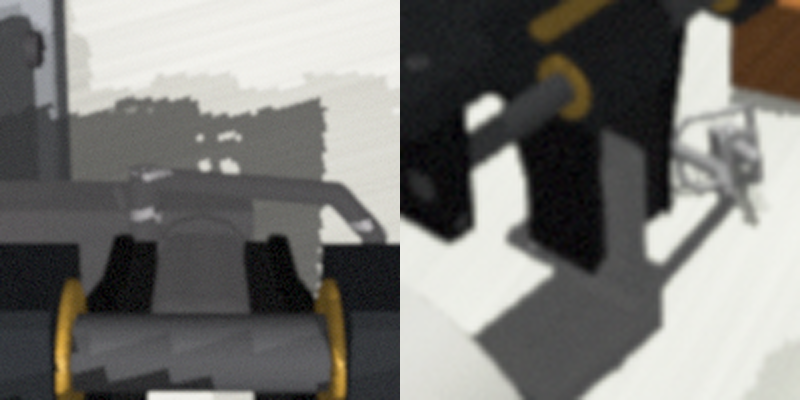

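The shank is in the hole and the collar is about 1–2 mm above the bar (8 pictures viewed so far, counting c6 as ninth at most). I'll seat it gently.

Call:
play_rows:
  commands:
    - [[0, 0, -0.0007], [0, 0, 0]]
    - [[0, 0, -0.0014], [0, 0, 0]]
    - [[0, 0, -0.002], [0, 0, 0]]
    - [[0, 0, -0.002], [0, 0, 0]]

```text
time_s: 13.78
position: [0.5071, 0.0378, 0.1665]
tcp_rot: [[-0.263, 0.001, 0.965], [-0.965, -0.0, -0.263], [0.0, -1.0, 0.001]]
force: [-0.5, -3.3, 6.2]
opening: 0.207
```

Call:
play_rows:
  commands:
    - [[0, 0, -0.0007], [0, 0, 0]]
    - [[0, 0, -0.0014], [0, 0, 0]]
    - [[0, 0, -0.0014], [0, 0, 0]]

```text
time_s: 14.15
position: [0.5072, 0.0378, 0.1664]
tcp_rot: [[-0.263, 0.001, 0.965], [-0.965, -0.0, -0.263], [0.0, -1.0, 0.001]]
force: [-3.1, -3.6, 17.1]
opening: 0.202
```

Hard stop at z=0.1664 with about 18 N, which matches flush. I'll relieve, release within the ring, and lift.

Call:
play_rows:
  commands:
    - [[0, 0, 0.0015], [0, 0, 0]]
    - [[0, 0, 0.0028], [0, 0, 0]]
    - [[0, 0, 0.0028], [0, 0, 0]]

```text
time_s: 14.52
position: [0.5071, 0.0378, 0.1667]
tcp_rot: [[-0.263, -0.0, 0.965], [-0.965, 0.0, -0.263], [-0.0, -1.0, -0.0]]
force: [1.3, -4.0, -0.2]
opening: 0.204
```

Call:
play_rows:
  commands:
    - [[0, 0, 0], [0, 0, 0]]
    - [[0, 0, 0], [0, 0, 0]]
    - [[0, 0, 0], [0, 0, 0]]
    - [[0, 0, 0.01], [0, 0, 0]]
    - [[0, 0, 0.03], [0, 0, 0]]
    - [[0, 0, 0.06], [0, 0, 0]]
    - [[-0.03, 0, 0.09], [0, 0, 0]]
    - [[-0.05, 0, 0.1], [0, 0, 0]]
    - [[-0.05, 0, 0.1], [0, 0, 0]]
    - [[-0.05, 0, 0.1], [0, 0, 0]]
  gripper: 0.026

```text
time_s: 15.78
position: [0.4577, 0.0378, 0.2671]
tcp_rot: [[-0.263, 0.001, 0.965], [-0.965, -0.0, -0.263], [-0.0, -1.0, 0.001]]
force: [0.8, -0.1, -0.8]
opening: 0.299
```

```bash
python3 - <<'E'
from h import *
s=read_state();print(s["time_s"],s["position"],s["force"],s["opening"]*87)
c=shot("wrist","w7");b=shot("side","s7")
q=np.load("pics/w7.npz");d=q["d"];v,u=np.nonzero(d>0);P=(np.linalg.inv(q["K"])@np.c_[u,v,np.ones(len(u))].T)*d[v,u];P=(q["T"][:3,:3]@P).T+q["T"][:3,3]
a=np.radians(-105.2);X=np.array([np.cos(a),np.sin(a)]);Y=np.array([-X[1],X[0]])
h=np.array([.508,.0376]);x=(P[:,:2]-h)@X;y=(P[:,:2]-h)@Y;z=P[:,2]
np.savez("pics/loc.npz",x=x,y=y,z=z)
m=(abs(x)<20e-3)&(abs(y)<20e-3)&(z>.162)&(z<.18);print("grip top n",m.sum(),"z",np.median(z[m]),"x",x[m].min(),x[m].max(),"y",y[m].min(),y[m].max())
m=(x>-.045)&(x<-.022)&(abs(y)<.009)&(z>.11)&(z<.14);print("bar",np.median(z[m]))
for lo in np.arange(-.02,.045,.006):
  for n,k in(("L",(y>.017)&(y<.028)),("R",(y<-.017)&(y>-.028))):
    m=k&(x>=lo)&(x<lo+.006)&(z>.11)&(z<.17)
    if m.sum(): print(n,round(lo+.003,3),m.sum(),np.median(z[m]).round(4),y[m].mean().round(4))
m=(x>.028)&(x<.05)&(abs(y)<.015)&(z>.115)&(z<.17);print("bow",m.sum(),x[m].min(),x[m].max(),np.median(z[m]))
W=cv2.resize(c["frame"][90:290,200:400,::-1],(400,400),interpolation=cv2.INTER_CUBIC)
S=cv2.resize(b["frame"][270:370,250:350,::-1],(400,400),interpolation=cv2.INTER_CUBIC)
cv2.imwrite("pics/c7.png",np.hstack([W,S]))
E
```

```text
15.775 [0.45774656 0.03778519 0.26710555] [ 0.82869268 -0.1226299  -0.82033927] 26.05611113211397
grip top n 974 z 0.16727910863181578 x -0.009590218151263612 0.008093345913722433 y -0.009703904509017905 0.007864238807916325
bar 0.12562693849189374
L -0.017 27 0.1357 0.0202
R -0.017 36 0.1356 -0.0209
L -0.011 101 0.1365 0.0205
R -0.011 110 0.1367 -0.0211
L -0.005 86 0.1374 0.0212
R -0.005 69 0.1376 -0.0225
L 0.001 83 0.1389 0.0211
R 0.001 72 0.1389 -0.0225
L 0.007 83 0.1405 0.0211
R 0.007 71 0.1404 -0.0227
L 0.013 79 0.142 0.0209
R 0.013 78 0.1421 -0.0226
L 0.019 79 0.1437 0.0209
R 0.019 79 0.1435 -0.0229
L 0.025 87 0.1453 0.0206
R 0.025 79 0.1453 -0.0223
L 0.031 52 0.1461 0.0189
R 0.031 69 0.1462 -0.0196
R 0.037 2 0.1466 -0.0174
bow 428 0.02890432662892181 0.036767907169787124 0.1473241243999509
```

View pics/c7.png

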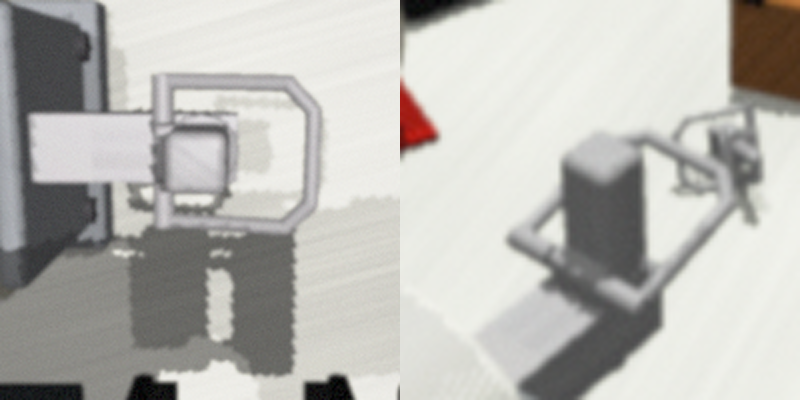

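The pin is flush: grip top minus bar top measures 41.7 mm against 42 expected. The ring is open and tilted up about 0.25 rad, its arms clear the bar on both sides, and it is well aligned. Next I'll yaw +90° with the jaws at 37 mm, then tilt 0.6 rad outwards and push the arms.

Call:
play_rows:
  commands:
    - [[0.01, -0.005, 0], [0, 0, 0.17]]
    - [[0.02, -0.01, 0], [0, 0, 0.34]]
    - [[0.03, -0.015, 0], [0, 0, 0.52]]
    - [[0.043, -0.0235, 0], [0, 0, 0.7]]
    - [[0.043, -0.0235, 0], [0, 0, 0.87]]
    - [[0.043, -0.0235, 0], [0, 0, 1.05]]
    - [[0.043, -0.0235, 0], [0, 0, 1.22]]
    - [[0.043, -0.0235, 0], [0, 0, 1.4]]
    - [[0.043, -0.0235, 0], [0, 0, 1.571]]
    - [[0.043, -0.0235, 0], [0, 0, 1.571]]
  gripper: 0.037

```text
time_s: 17.12
position: [0.5004, 0.0143, 0.2662]
tcp_rot: [[0.964, -0.001, 0.265], [-0.265, 0.0, 0.964], [-0.001, -1.0, -0.0]]
force: [0.3, -0.3, -1.5]
opening: 0.428
```

Call:
play_rows:
  commands:
    - [[0, 0, 0], [0.14, -0.038, 0]]
    - [[0, 0, 0], [0.29, -0.079, 0]]
    - [[0, 0, 0], [0.43, -0.117, 0]]
    - [[0, 0, 0], [0.579, -0.157, 0]]
    - [[0, 0, 0], [0.579, -0.157, 0]]
    - [[0, 0, 0], [0.579, -0.157, 0]]

```text
time_s: 17.88
position: [0.5001, 0.0143, 0.2668]
tcp_rot: [[0.965, 0.147, 0.219], [-0.264, 0.544, 0.797], [-0.002, -0.826, 0.563]]
force: [0.3, 0.1, 0.5]
opening: 0.421
```

Call:
play_rows:
  commands:
    - [[0.0005, 0, -0.03], [0, 0, 0]]
    - [[0.0005, 0, -0.06], [0, 0, 0]]
    - [[0.0005, 0, -0.08], [0, 0, 0]]
    - [[0.0005, 0, -0.09], [0, 0, 0]]
    - [[0.0005, 0, -0.09], [0, 0, 0]]

```text
time_s: 18.5
position: [0.5006, 0.0151, 0.177]
tcp_rot: [[0.965, 0.147, 0.217], [-0.261, 0.545, 0.797], [-0.001, -0.826, 0.564]]
force: [-0.1, -0.4, 0.0]
opening: 0.426
```

```bash
python3 - <<'E'
from h import *
s=read_state();print(s["time_s"],s["position"],s["force"],s["opening"]*87)
c=shot("wrist","w8");b=shot("side","s8")
W=cv2.resize(c["frame"][:,:,::-1],(533,400))
S=cv2.resize(b["frame"][250:390,240:335,::-1],(271,400),interpolation=cv2.INTER_CUBIC)[:,:267]
cv2.imwrite("pics/c8.png",np.hstack([W,S]))
E
```

```text
18.5 [0.5005655  0.01509134 0.17696482] [-0.07801328 -0.36289285  0.01485878] 37.072582815207205
```

View pics/c8.png

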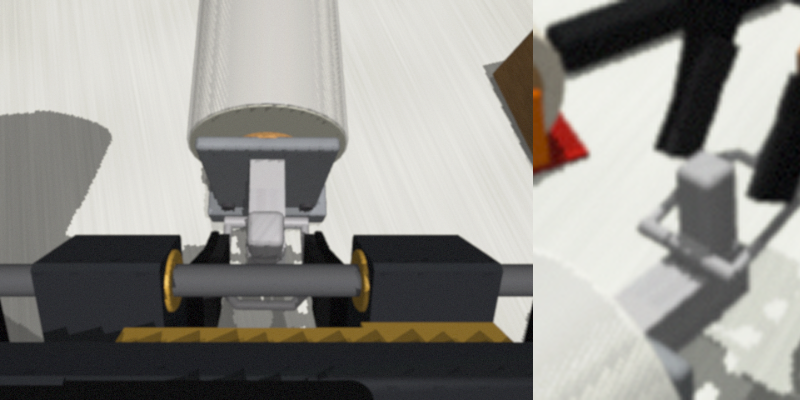

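The fingers sit symmetrically about the pin, above the ring's arms. That was the twelfth and last picture, so from here I'll check by numbers (force and depth). Pushing the arms down:

Call:
play_rows:
  commands:
    - [[0, -0.0007, -0.005], [0, 0, 0]]
    - [[0, -0.0007, -0.01], [0, 0, 0]]
    - [[0, -0.0007, -0.015], [0, 0, 0]]
    - [[0, -0.0007, -0.02], [0, 0, 0]]
    - [[0, -0.0007, -0.025], [0, 0, 0]]
    - [[0, -0.0007, -0.03], [0, 0, 0]]
    - [[0, -0.0007, -0.03], [0, 0, 0]]

```text
time_s: 19.48
position: [0.5002, 0.0138, 0.1464]
tcp_rot: [[0.965, 0.147, 0.218], [-0.263, 0.545, 0.796], [-0.002, -0.825, 0.565]]
force: [0.4, 1.0, -1.0]
opening: 0.428
```

Call:
play_rows:
  commands:
    - [[0, 0, -0.004], [0, 0, 0]]
    - [[0, 0, -0.008], [0, 0, 0]]
    - [[0, 0, -0.012], [0, 0, 0]]
    - [[0, 0, -0.016], [0, 0, 0]]
    - [[0, 0, -0.02], [0, 0, 0]]
    - [[0, 0, -0.0235], [0, 0, 0]]
    - [[0, 0, -0.0235], [0, 0, 0]]

```text
time_s: 20.35
position: [0.5004, 0.0136, 0.123]
tcp_rot: [[0.965, 0.147, 0.218], [-0.263, 0.545, 0.796], [-0.001, -0.825, 0.564]]
force: [-0.5, -0.9, -0.5]
opening: 0.427
```

Call:
play_rows:
  commands:
    - [[0.0005, 0.002, -0.0005], [0, 0, 0]]
    - [[0.001, 0.004, -0.001], [0, 0, 0]]
    - [[0.0015, 0.006, -0.0017], [0, 0, 0]]
    - [[0.002, 0.0075, -0.0022], [0, 0, 0]]
    - [[0.002, 0.0075, -0.0022], [0, 0, 0]]

```text
time_s: 20.98
position: [0.5025, 0.0199, 0.1208]
tcp_rot: [[0.965, 0.148, 0.217], [-0.262, 0.542, 0.798], [0.001, -0.827, 0.562]]
force: [-1.1, -4.3, -1.0]
opening: 0.425
```

Call:
play_rows:
  commands:
    - [[0.0003, 0.001, -0.0002], [0, 0, 0]]
    - [[0.0006, 0.002, -0.0004], [0, 0, 0]]
    - [[0.0006, 0.002, -0.0004], [0, 0, 0]]

```text
time_s: 21.35
position: [0.5032, 0.0229, 0.1208]
tcp_rot: [[0.965, 0.148, 0.217], [-0.262, 0.544, 0.797], [0.0, -0.826, 0.564]]
force: [-1.6, -3.8, 1.9]
opening: 0.427
```

Call:
play_rows:
  commands:
    - [[0.0003, 0.001, 0], [0, 0, 0]]
    - [[0.0005, 0.002, 0], [0, 0, 0]]
    - [[0.0005, 0.002, 0], [0, 0, 0]]

```text
time_s: 21.72
position: [0.5038, 0.0242, 0.121]
tcp_rot: [[0.965, 0.149, 0.216], [-0.263, 0.543, 0.798], [0.001, -0.826, 0.563]]
force: [-3.6, -8.3, 4.3]
opening: 0.421
```

Call:
play_rows:
  commands:
    - [[0.0003, 0.001, 0], [0, 0, 0]]
    - [[0.0005, 0.002, 0], [0, 0, 0]]
    - [[0.0005, 0.002, 0], [0, 0, 0]]

```text
time_s: 22.1
position: [0.5042, 0.025, 0.1208]
tcp_rot: [[0.965, 0.149, 0.216], [-0.262, 0.541, 0.799], [0.002, -0.828, 0.561]]
force: [-5.7, -12.7, 4.3]
opening: 0.426
```

The force has risen to 14 N with little motion, which suggests the ring is at its stop. I'll back off and check by depth.

Call:
play_rows:
  commands:
    - [[-0.002, -0.008, 0], [0, 0, 0]]
    - [[-0.005, -0.018, 0], [0, 0, 0]]
    - [[-0.007, -0.026, 0.01], [0, 0, 0]]
    - [[-0.007, -0.026, 0.05], [0, 0, 0]]
    - [[-0.007, -0.026, 0.1], [0, 0, 0]]
    - [[-0.02, -0.08, 0.13], [0, 0, 0]]
    - [[-0.03, -0.12, 0.13], [0, 0, 0]]
    - [[-0.03, -0.12, 0.13], [0, 0, 0]]
    - [[-0.03, -0.12, 0.13], [0, 0, 0]]

```text
time_s: 23.22
position: [0.4736, -0.0923, 0.251]
tcp_rot: [[0.965, 0.147, 0.218], [-0.263, 0.546, 0.795], [-0.002, -0.825, 0.566]]
force: [-0.6, 0.2, -0.3]
opening: 0.426
```

```bash
cat > chk.py <<'E'
from h import *
import sys
s=read_state();print(s["time_s"],s["position"],s["force"])
P0=np.array([.5071,.0378]);X=np.array([-.262,-.965]);Y=np.array([.965,-.262])
for n in("wrist","side","top"):
  f="k_"+n;shot(n,f)
  q=np.load(f"pics/{f}.npz");d=q["d"];v,u=np.nonzero(d>0);P=(np.linalg.inv(q["K"])@np.c_[u,v,np.ones(len(u))].T)*d[v,u];P=(q["T"][:3,:3]@P).T+q["T"][:3,3]
  x=(P[:,:2]-P0)@X*1e3;y=(P[:,:2]-P0)@Y*1e3;z=(P[:,2]-.1265)*1e3
  g=(abs(x)<12)&(abs(y)<12)&(z>35)&(z<50);print(n,"griptop",g.sum(),np.median(z[g]) if g.any() else 0)
  for nm,k in(("y+",(y>15)&(y<28)),("y-",(y<-15)&(y>-28)),("bow",abs(y)<13)):
    for zl in range(-52,26,6):
      m=k&(x>-24)&(x<48)&(z>=zl)&(z<zl+6)
      if nm=="bow": m&=(z<-27)
      if m.sum()>1: print("  ",nm,"z",zl+3,"n",m.sum(),"x",np.percentile(x[m],[5,50,95]).round(1),"y",np.median(y[m]).round(1))
E
python3 chk.py
```

```text
23.225 [ 0.47355178 -0.09229778  0.25104376] [-0.58089889  0.1659126  -0.2548219 ]
wrist griptop 696 40.70328566442625
   y+ z -37 n 22 x [-7.3 -4.9 -4.2] y 16.4
   y+ z -31 n 42 x [-7.6 -5.6 -4.3] y 20.3
   y+ z -25 n 21 x [-7.1 -6.1 -5.2] y 22.4
   y+ z -19 n 29 x [-7.9 -6.8 -5.7] y 21.4
   y+ z -13 n 31 x [-9.  -7.6 -6.7] y 21.1
   y+ z -7 n 29 x [-9.7 -8.3 -7.7] y 21.6
   y+ z -1 n 31 x [-10.4  -8.9  -8.5] y 21.8
   y+ z 5 n 30 x [-10.2  -9.4  -8.6] y 21.7
   y+ z 11 n 96 x [-13.8 -10.8  -8.4] y 19.3
   y- z -37 n 29 x [-8.2 -5.  -3.8] y -16.9
   y- z -31 n 38 x [-7.3 -5.8 -4.6] y -20.3
   y- z -25 n 27 x [-7.5 -6.4 -5.4] y -21.9
   y- z -19 n 26 x [-8.7 -7.1 -6.3] y -21.6
   y- z -13 n 30 x [-9.4 -7.6 -6.7] y -22.0
   y- z -7 n 31 x [-9.4 -8.4 -7.5] y -21.7
   y- z -1 n 31 x [-10.7  -9.3  -8.5] y -21.3
   y- z 5 n 31 x [-10.2  -9.4  -8.7] y -21.5
   y- z 11 n 100 x [-13.8 -11.2  -8.6] y -19.6
   bow z -43 n 2 x [-4.6 -4.4 -4.1] y -0.3
   bow z -37 n 9 x [-7.1 -5.8 -4. ] y 12.3
side griptop 279 42.752864346776946
   y+ z -13 n 2 x [-12.2 -12.1 -12.1] y 22.0
   y+ z -7 n 13 x [-13
[... 893 characters left out ...]
-4.5] y 21.4
   y+ z -13 n 5 x [-7.9 -6.  -4.5] y 22.4
   y+ z -7 n 2 x [-7.1 -6.8 -6.5] y 22.7
   y+ z -1 n 2 x [-8.  -7.4 -6.7] y 22.3
   y+ z 5 n 3 x [-8.5 -7.8 -7.7] y 22.5
   y+ z 11 n 16 x [-13.2 -10.4  -8.1] y 19.4
   y- z -31 n 7 x [-6.2 -3.9 -2.2] y -17.2
   y- z -25 n 3 x [-4.8 -4.8 -4.3] y -19.3
   y- z -19 n 3 x [-6.2 -5.3 -5.2] y -22.2
   y- z -13 n 2 x [-6.3 -6.  -5.7] y -20.6
   y- z -7 n 4 x [-8.8 -7.4 -6.8] y -21.5
   y- z -1 n 2 x [-7.9 -7.7 -7.4] y -20.8
   y- z 5 n 2 x [-10.3  -8.9  -7.4] y -23.1
   y- z 11 n 11 x [-12.9 -10.   -7.4] y -18.2
   y- z 17 n 2 x [-11.6 -10.4  -9.2] y -19.6
   bow z -43 n 2 x [-6.1 -4.9 -3.6] y -10.6
   bow z -37 n 3 x [-6.5 -3.8 -3.4] y -12.4
```

The arm slope gives a ring angle of about 1.45 rad from both the wrist and the side camera, so it has snapped to its stop. The grip top is unchanged at z≈0.167, so the pin is still flush. The arm is clear of everything.

```bash
python3 -c "
from rig import *
print(hand_in())"
```

```text
the job is handed in; nothing more can be done
None
```

The linch pin is home in the bar's hole, the ring has snapped past its lower end, and the job is handed in with the robot clear of everything at 23 s of the 72 s allowed. `hand_in()` gives no verdict, so the results below are from my own checks.

- **Insertion:** The pin entered the hole with about 3–4 N on the tool. It came to a firm stop when I pressed to about 18 N. Grip top to bar top measured 41.7 mm, against 42 mm for a flush collar, with the ring still open.
- **Ring:** I pushed both arms down and then inwards with the jaws set 37 mm apart, going up to about 14 N against the stop. Afterwards the arm slope gave an angle of about 1.45 rad from both the wrist and side cameras. The bow lies under the bar, and the pin has not lifted.

**What went wrong or disagreed:**
- **First grasp:** It failed because the ring was tilted up about 0.25 rad, and one finger caught its bow with about 17 N. I opened the jaws and gripped again with that finger inside the ring; no harm showed in the next pictures.
- **Spring ball:** The 3–8 N push I expected from it did not show clearly in the vertical force before the collar seated.
- **Camera agreement:** The cameras differ by 3–5 mm in absolute position along the bar, but the wrist and side cameras agree on the ring angle.
- **Not checked:** I had used all 12 pictures by the end, so the final check was depth and force readings, not a view of the scene. I did not re-measure the other things on the bench.

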